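Make up a castor repair kit in the kit tray

TASK

Make up one castor repair kit in the blue tray: lay the large wheel flat in the round pocket, the long axle along the long trough of the cross-shaped pocket, the square bearing block in the square pocket, and stand the sleeve over the upright pin. Each part must sit fully down in its place; leave the small wheel and the short axle lying where they are on the bench.

Things in the scene. Friction and masses are not known exactly. Their poses are not given: they have to be found in the camera images.
- wheel_center (a point): Large castor wheel: black rubber tyre with a bright steel hub disc on the upper face, 56 mm diameter, 34 mm thick, lying flat on the bench. Point: its centre, half-way up (17 mm above its underside). z is its axle direction, up at the start.
- axle_center (a point): Long axle, bright steel, lying on the bench, 84 mm long: a square middle 24 x 24 mm and 44 mm long, then a round journal of 18 mm diameter, 20 mm long, at each end. Point: its centre, 12 mm above its underside. x runs along it; its two ends are alike. z up at the start.
- block_center (a point): Bearing block, grey painted, 50 x 50 mm and 36 mm tall, with a bright ring and dark bore in the middle of its top and four small dark bolts. Point: its centre, 18 mm above its underside. x and y are square to its sides, z up.
- sleeve_center (a point): Spacer sleeve, a bright steel tube standing upright, 36 mm outside and 26 mm inside diameter, 40 mm tall, open at both ends. Point: its centre, 20 mm above its underside. z along the tube, up.
- small_wheel_center (a point): Look-alike that stays: small castor wheel, the same black tyre and steel hub, but 38 mm diameter and 26 mm thick, lying flat. Point: its centre, 13 mm above its underside.
- short_axle_center (a point): Look-alike that stays: short axle, shaped like the long one but 52 mm long (square middle 24 mm long). Point: its centre, 12 mm above its underside; x runs along it.
- insert_round: Fixed grey insert 108 x 108 x 11 mm, one of four lying level 2 x 2 (110 mm between centres, order varies) in a blue tray; origin: centre of its underside, 4 mm above the bench; x, y along its sides. Round pocket in its centre, 72 mm diameter, 8 mm deep (floor 3 mm above origin), for the large wheel. No room for fingers in the pocket: hold the wheel 10 mm or more above its underside.
- insert_cross: Fixed grey insert 108 x 108 x 11 mm, one of four lying level 2 x 2 (110 mm between centres, order varies) in a blue tray; origin: centre of its underside, 4 mm above the bench; x, y along its sides. Cross-shaped pocket, 8 mm deep (floor 3 mm above origin): a trough 100 mm long (x), 40 mm wide, for the axle, crossed by a finger recess 60 mm along x, 84 mm along y, for fingers beside the axle's middle.
- insert_square: Fixed grey insert 108 x 108 x 11 mm, one of four lying level 2 x 2 (110 mm between centres, order varies) in a blue tray; origin: centre of its underside, 4 mm above the bench; x, y along its sides. Square pocket in its centre, 66 x 66 mm, 8 mm deep (floor 3 mm above origin), for the bearing block. No room for fingers in the pocket: hold the block 10 mm or more above its underside.
- insert_pin: Fixed grey insert 108 x 108 x 11 mm, one of four lying level 2 x 2 (110 mm between centres, order varies) in a blue tray; origin: centre of its underside, 4 mm above the bench; x, y along its sides. A flat plate (top 11 mm above origin) with an upright brass pin in its centre, 10 mm diameter, 25 mm tall, for the sleeve, which rests on the plate.
There are look-alikes about, which are no part of the job. Leave any red look-alike of the part that bears block_center alone.

How it is judged:
By the outcome, as a careful person would: the job done as asked, in the order asked, and still so for the second after the job is handed in, with the robot touching nothing.
It also fails if it takes over 104 s, if anything falls off the work surface, if the arm or the gripper's body presses on something with over 40 N, if the wrist force passes 120 N, or if a joint passes its speed limit or range.

ROBOT

A 6-joint arm with a two-finger parallel gripper is mounted at the origin on the work surface. World frame = base frame: x ahead of the robot, y to its left, z up, the work surface at z = 0. Lengths are in m, angles in degrees, forces in N, time in s.
With the tool pointing down it reaches from about 0.3 to 0.75 m from the base axis. Payload 8.5 kg.
Tool frame: the origin (TCP) lies between the finger pads; the fingertips stand env.finger_overhang ahead of it and the grasp point (between the pads) lies 2 mm behind it (env.finger_overhang is the distance from the TCP to the fingertips, in m); z points along the fingers, y is the line along which they close (so a half turn about z gives the same grasp; the last joint's range is limited). The gripper opens to 85 mm and grips with 20 to 120 N. Pads are 22 mm wide; open, the fingers measure 114 mm over their backs; the gripper's body (76 mm by 85 mm) begins 54 mm behind the grasp point. The pads swing forward as they close: fully open they stand 13 mm farther back than shut.
Start: joints at [60.716, 21.807, 74.336, -0, 83.858, -12.336], TCP at [0.16, 0.526, 0.248] pointing down, gripper open.
Joint ranges: [-178.18, 178.18], [-50.72, 133.34], [12.68, 142.11], [-81.47, 261.47], [9.98, 163.14], [-165.26, 165.26]. Speed limits (degrees/s): [136.94, 136.94, 180, 180, 180, 180].

INTERFACE

Orientations are given as a 3x3 rotation matrix whose columns are the frame's x, y, z axes.
In Python, from rig import env gives the robot as it stands. The module is installed in compiled form; this text tells all that it offers.
- The arm moves only by the tool jog_arm, never from a script. Its arguments are lists of equal length, an entry for each row: "hand": the finger opening in m, from 0 to 0.0854; "travel": the shift along the world's x, y, z in m, a list of three; "yaw": the turn about the world's z in rad. A call has exactly 5 rows; each row shifts and turns the commanded pose from where the row before left it; what a row does not reach is not made up. A row lasts 1/8 s, in which the tool goes at most 62.5 mm and 10.7 degrees, less where a joint would pass 70% of its speed; a pose out of reach is approached as far as the arm can. A call is refused whole if a number of a shift passes 0.0625 or a number of a turn 0.188, either way. A call with a gripper value outside its range is refused whole. The fingers move at their own pace and stop on an object; "grip_force" is the grip in N (left out, the last holds). Time passes only in rows, so rows that do not move let the fingers close, or fill a call up. It gives the time, the measured TCP pose, the force, the opening and the grip force at its end, in the units of the state.
- env.observe(): the state, without advancing time (a new reading comes with each control period).
- env.get_image(name): name is "scene" or "top" or "wrist"; returns the picture (480x640x3 uint8, red, green, blue); there is no depth.
- env.calibration(name): a dict with "fx", "fy", "cx", "cy" (pixels), "position" and "rotation" of the camera in the world; the wrist camera has in their place "hand_eye" (4x4, takes a point from camera to tool coordinates, whose origin is the TCP and whose axes are the flange's). Camera axes: x right, y down, z forward; pixel columns grow to the right and rows downward; lengths in m; the calibration is good to about 2 mm. A picture is of the moment at which its call begins: read the wrist's pose just before it. calibration takes no time and is no camera call.
- env.close_job(): hands the job in; it is judged then, once.
The state is a dict: "time_s": time; "q": joint angles; "qvel": joint speeds; "joint_efforts": joint torques, N m; "position": TCP position; "tool_rot": TCP orientation; "ft_force": force on the tool from outside, world axes, zero at the start; "wrist_torque": the same for the moment, N m; "grip_width": finger opening in m; "gripper_force": force on a finger pad.
Only numpy, scipy, OpenCV 4.12 (cv2) and the standard library are available. Lean on these libraries where they do the work, as an engineer would, in place of code of your own. Each camera call takes 0.05 s, during which the arm holds its last target. There are 200 camera calls.

## Working session

There is one attempt and no reset: what is moved stays moved. The work goes in short steps, Python scripts to look and compute and a tool call to move; the robot and the scene stay as the last step left them, time stands still between calls to the robot, and variables do not carry over. Pictures are saved under pics/ and viewed, at most 14 in all, crops included, and the job is handed in when it is done.

Besides the shell and the picture viewer there is one more tool, called after "Request:" as a command line: name --pt "numbers of a row" for each row, then --argument value for the rest. jog_arm: Moves the arm, as the interface text tells. Its arguments: {"type":"object","properties":{"hand":{"type":"array"},"travel":{"type":"array"},"yaw":{"type":"array"},"grip_force":{"type":"number"}},"required":["hand","travel","yaw"]}

```bash
mkdir -p pics
cat > h.py <<'E'
from rig import env
import numpy as np, cv2
def pix(name,u,v,z,st=None):
    c=env.calibration(name)
    if name=="wrist":
        T=np.array(c["hand_eye"]);R=np.array(st["tool_rot"])@T[:3,:3];p=np.array(st["position"])+np.array(st["tool_rot"])@T[:3,3]
    else: R=np.array(c["rotation"]);p=np.array(c["position"])
    d=R@np.array([(u-c["cx"])/c["fx"],(v-c["cy"])/c["fy"],1.])
    return p+d*(z-p[2])/d[2]
def snap(name,fn):
    st=env.observe(); im=env.get_image(name); cv2.imwrite(f"pics/{fn}.png",im[:,:,::-1]); return st,im
E
python3 - <<'E'
from h import *
for n in("top","scene"): snap(n,n+"0")
for n in("top","scene","wrist"): print(n,env.calibration(n))
print(env.finger_overhang); print(env.observe())
E
```

```text
top {'fx': 594.6530324570554, 'fy': 594.6530324570554, 'cx': 318.3832108602302, 'cy': 233.1936407333399, 'position': array([ 0.46526429, -0.06631999,  1.32233996]), 'rotation': array([[-0.0035683 , -0.99558558,  0.0937903 ],
       [-0.99998866,  0.00325661, -0.00347607],
       [ 0.00315529, -0.09380164, -0.99558591]])}
scene {'fx': 522.3452218537469, 'fy': 522.3452218537469, 'cx': 320.14942489936834, 'cy': 241.52170068191583, 'position': array([ 0.98069238, -0.76380658,  0.66580283]), 'rotation': array([[ 0.87090041,  0.28740138, -0.39866391],
       [ 0.49133933, -0.52711033,  0.69335443],
       [-0.01086885, -0.79972191, -0.60027221]])}
wrist {'fx': 331.4697341689521, 'fy': 331.4697341689521, 'cx': 318.1844629160625, 'cy': 239.87060619351735, 'hand_eye': array([[-7.89660149e-04, -9.66293047e-01, -2.57443437e-01,
         6.61990719e-02],
       [ 9.99998238e-01, -3.24659224e-04, -1.84872768e-03,
         3.61626484e-04],
       [ 1.70283132e-03, -2.57444443e-01,  9.66291602e-01,
        -1.24952298e-01],
       [ 0.00000000e+00,  0.00000000e+00,  0.00000000e+00,
         1.00000000e+00]])}
0.017
{'time_s': 0.1, 'q': array([ 6.07168368e+01,  2.18381211e+01,  7.43781780e+01, -7.15108444e-04,
        8.38600965e+01, -1.23351655e+01]), 'qvel': array([-0.05344172, -0.1681201 , -0.19772106,  0.02441363,  0.07840879,
        0.0068967 ]), 'joint_efforts': array([ 3.26596208e-03, -4.49219227e+01, -2.31657583e+01, -1.75605292e-04,
        3.64988686e-03, -4.71213946e-05]), 'position': array([0.16020623, 0.52589903, 0.24777737]), 'tool_rot': array([[-9.56570026e-01,  2.91501928e-01, -6.41354891e-04],
       [ 2.91502506e-01,  9.56569351e-01, -1.16903888e-03],
       [ 2.72723345e-04, -1.30522411e-03, -9.99999111e-01]]), 'ft_force': array([-0.55539536,  0.05472614, -0.31845191]), 'wrist_torque': array([ 0.01644571,  0.00490472, -0.01114768]), 'gripper_force': 0.0, 'grip_width': 0.08536088221629883}
```

View pics/top0.png

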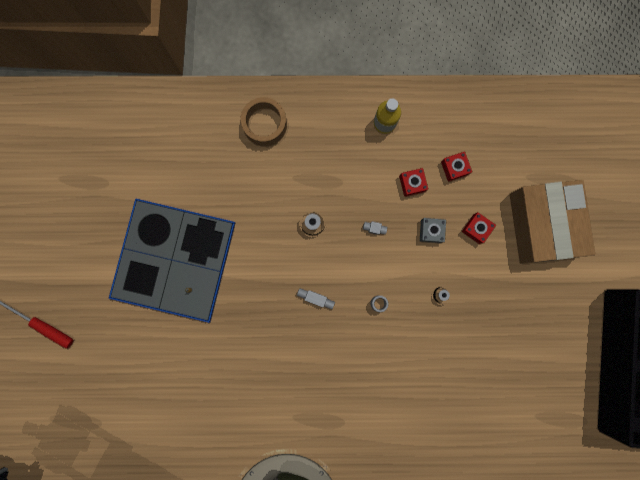

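View pics/scene0.png

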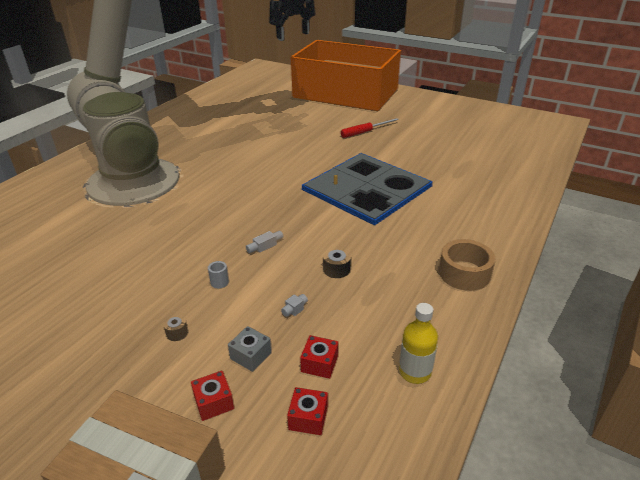

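Run:
```python
import cv2
im=cv2.imread("pics/top0.png")
cv2.imwrite("pics/c1.png",cv2.resize(im[190:330,100:250],None,fx=4,fy=4,interpolation=cv2.INTER_CUBIC))
cv2.imwrite("pics/c2.png",cv2.resize(im[200:320,290:490],None,fx=4,fy=4,interpolation=cv2.INTER_CUBIC))
```

```text
(no output)
```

View pics/c1.png

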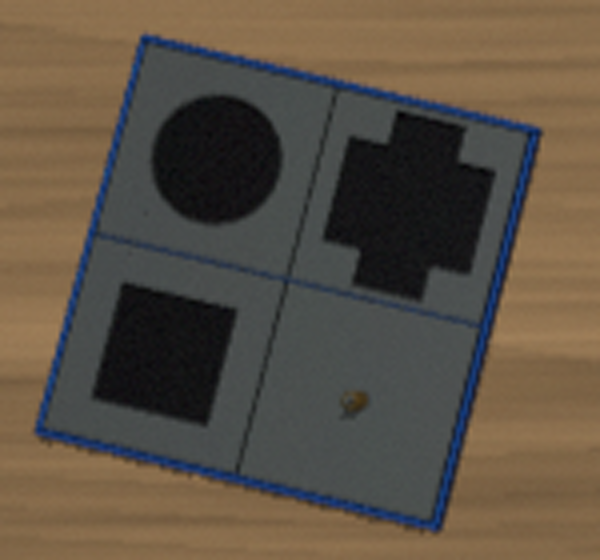

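View pics/c2.png

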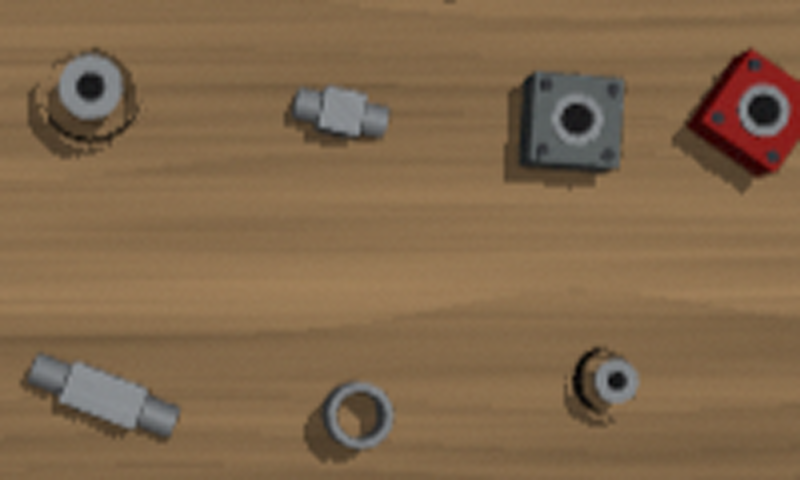

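Run:
```python
from h import *
A=lambda x,y,z:pix("top",100+(x-1.5)/4,190+(y-1.5)/4,z)
B=lambda x,y,z:pix("top",290+(x-1.5)/4,200+(y-1.5)/4,z)
for n,p in dict(round=A(217,160,.015),square=A(164.5,353.5,.015),cross=A(410,206,.015),pinbase=A(345,414,.015),pintop=A(359,398,.04),center=A(288,281,.015),
 wheel=B(91,87,.034),block=B(576,118,.036),axle=B(103,397,.024),sleeve=B(360,415,.04),small=B(616,380,.026),short=B(342,111,.024)).items(): print(n,p.round(4), "r",np.hypot(p[0],p[1]).round(3))
def ang(p,q): d=q-p; return np.degrees(np.arctan2(d[1],d[0])).round(1)
print("tray",ang(A(145,38,.015),A(38,433,.015)),ang(A(145,38,.015),A(538,130,.015)))
print("axle",ang(B(50,374,.02),B(160,417,.02)),"block",ang(B(537,72,.036),B(622,78,.036)),ang(B(537,72,.036),B(527,165,.036)))
```

```text
round [0.5975 0.2922 0.015 ] r 0.665
square [0.4911 0.3186 0.015 ] r 0.585
cross [0.5717 0.1854 0.015 ] r 0.601
pinbase [0.4578 0.2192 0.015 ] r 0.508
pintop [0.4664 0.2064 0.04  ] r 0.51
center [0.5306 0.2518 0.015 ] r 0.587
wheel [ 0.6126 -0.0578  0.034 ] r 0.615
block [ 0.5945 -0.3216  0.036 ] r 0.676
axle [ 0.4444 -0.0638  0.024 ] r 0.449
sleeve [ 0.4346 -0.2015  0.04  ] r 0.479
small [ 0.4526 -0.3421  0.026 ] r 0.567
short [ 0.6    -0.1955  0.024 ] r 0.631
tray 166.3 -103.4
axle -111.4 block -94.3 172.8
```

Top view: the large wheel is at (312,222), the long axle at (316,299), the grey block at (434,229) and the sleeve at (380,303). In the tray, the round pocket is at (154,230), the cross at (202,241) with its long trough near-vertical in the image, the square at (141,278) and the pin at (188,290). Next I move above the large wheel.

Request:
jog_arm --hand '[0.085,0.085,0.085,0.085,0.085]' --pt "0.0323 -0.0417 -0.007" --pt "0.0323 -0.0417 -0.007" --pt "0.0323 -0.0417 -0.007" --pt "0.0323 -0.0417 -0.007" --pt "0.0323 -0.0417 -0.007" --yaw '[0,0,0,0,0]' --grip_force 40

```text
time_s: 0.72
position: [0.3225, 0.3161, 0.213]
tool_rot: [[-0.957, 0.291, -0.0], [0.291, 0.957, -0.0], [0.0, -0.0, -1.0]]
ft_force: [0.4, 0.2, 0.3]
grip_width: 0.0847
gripper_force: 0.0
```

Request:
jog_arm --hand '[0.085,0.085,0.085,0.085,0.085]' --pt "0.0323 -0.0417 -0.007" --pt "0.0323 -0.0417 -0.007" --pt "0.0323 -0.0417 -0.007" --pt "0.0323 -0.0417 -0.007" --pt "0.0323 -0.0417 -0.007" --yaw '[0,0,0,0,0]'

```text
time_s: 1.35
position: [0.4841, 0.1075, 0.1779]
tool_rot: [[-0.957, 0.292, -0.0], [0.292, 0.957, 0.0], [0.0, -0.0, -1.0]]
ft_force: [0.9, 0.4, -0.6]
grip_width: 0.0848
gripper_force: 0.0
```

Request:
jog_arm --hand '[0.085,0.085,0.085,0.085,0.085]' --pt "0.0323 -0.0417 -0.007" --pt "0.0323 -0.0417 -0.007" --pt "0.0323 -0.0417 -0.007" --pt "0.0323 -0.0417 -0.007" --pt "0 0 0" --yaw '[0,0,0,0,0]'

```text
time_s: 1.98
position: [0.6135, -0.0606, 0.1487]
tool_rot: [[-0.956, 0.295, -0.001], [0.295, 0.956, 0.0], [0.001, -0.0, -1.0]]
ft_force: [-1.5, 0.9, 0.1]
grip_width: 0.0853
gripper_force: 0.0
```

Run:
```python
from h import *
st,im=snap("wrist","w1"); print(st["position"],st["tool_rot"][:,1])
```

```text
[ 0.61350678 -0.06055828  0.1486528 ] [ 2.94771539e-01  9.55567706e-01 -3.15726701e-04]
```

View pics/w1.png

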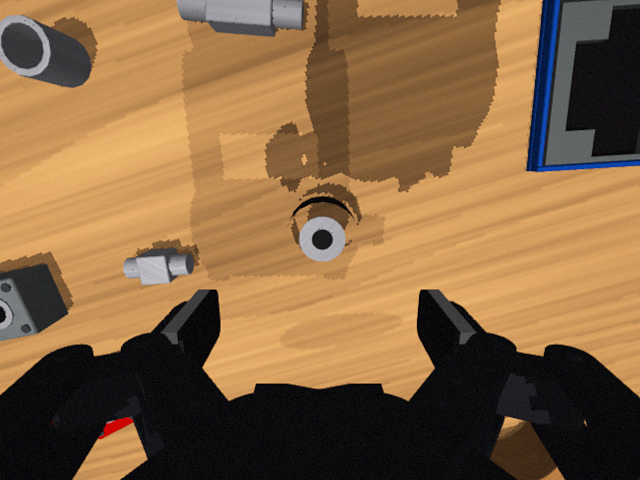

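The hub centre is at (322,240) and the tyre edge arc is concentric with it. The short axle is at (157,267), out of the way.

Run:
```python
from h import *
st=env.observe(); print(st["position"],pix("wrist",322,239.5,.034,st))
```

```text
[ 0.61259954 -0.05878373  0.14914176] [ 0.61080508 -0.05534017  0.034     ]
```

Request:
jog_arm --hand '[0.085,0.085,0.085,0.085,0.085]' --pt "-0.001 0.002 -0.03" --pt "0 0 -0.04" --pt "0 0 -0.03" --pt "0 0 -0.015" --pt "0 0 -0.005" --yaw '[0,0,0,0,0]'

```text
time_s: 2.65
position: [0.6113, -0.0551, 0.0303]
tool_rot: [[-0.957, 0.291, -0.0], [0.291, 0.957, 0.0], [0.0, 0.0, -1.0]]
ft_force: [-0.7, -0.0, -0.1]
grip_width: 0.085
gripper_force: 0.0
```

Request:
jog_arm --hand '[0.085,0.045,0.045,0.045,0.045]' --pt "0 0 0" --pt "0 0 0" --pt "0 0 0" --pt "0 0 0" --pt "0 0 0" --yaw '[0,0,0,0,0]'

```text
time_s: 3.28
position: [0.6119, -0.0558, 0.0315]
tool_rot: [[-0.957, 0.292, 0.002], [0.292, 0.957, -0.0], [-0.002, 0.0, -1.0]]
ft_force: [-0.9, 0.1, 5.7]
grip_width: 0.0545
gripper_force: 41.9
```

Request:
jog_arm --hand '[0.045,0.045,0.045,0.045,0.045]' --pt "0 0 0.02" --pt "0 0 0.04" --pt "0 0.02 0.04" --pt "-0.002 0.05 0.01" --pt "-0.002 0.055 0" --yaw '[0,0,0,0,0]' --grip_force 50

```text
time_s: 3.9
position: [0.6078, 0.0701, 0.1419]
tool_rot: [[-0.956, 0.293, 0.003], [0.293, 0.956, -0.0], [-0.003, 0.001, -1.0]]
ft_force: [-0.2, -0.2, -1.3]
grip_width: 0.0544
gripper_force: 53.5
```

Request:
jog_arm --hand '[0.045,0.045,0.045,0.045,0.045]' --pt "-0.002 0.058 0" --pt "-0.002 0.058 0" --pt "-0.002 0.058 0" --pt "-0.003 0.048 0" --pt "0 0 0" --yaw '[0,0,0,0.03,0.03]'

```text
time_s: 4.53
position: [0.5974, 0.2946, 0.1402]
tool_rot: [[-0.974, 0.228, -0.0], [0.228, 0.974, 0.0], [0.0, 0.0, -1.0]]
ft_force: [-0.6, 0.1, -1.2]
grip_width: 0.0543
gripper_force: 53.5
```

Run:
```python
from h import *
st,im=snap("wrist","w2"); print(st["position"],st["tool_rot"][:,1],st["grip_width"])
```

```text
[0.59744694 0.29457953 0.14019703] [2.28333139e-01 9.73582951e-01 4.63974784e-04] 0.05434374081887153
```

View pics/w2.png

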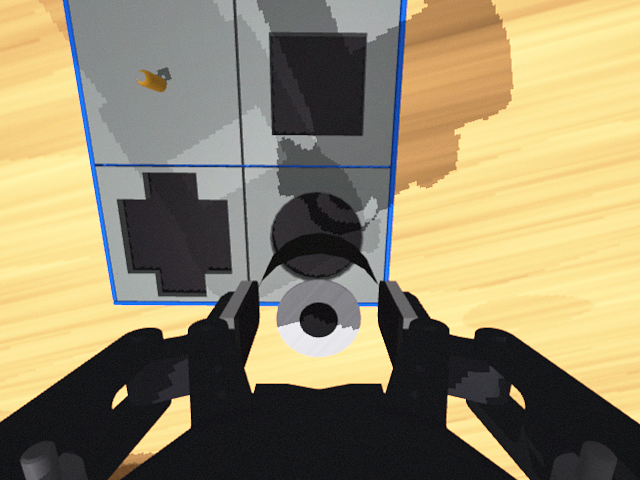

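Round pocket is about (317,236) and the seam crossing (243,165). The wheel is held level between the pads, with its hub at (318,319).

Run:
```python
from h import *
st=env.observe(); W=lambda u,v,z:pix("wrist",u,v,z,st).round(4)
print(st["position"]);print("round",W(317,236,.015),"sq",W(317.5,83,.015),"cross",W(176,235,.015),"seam",W(243,165,.015))
p,q=W(244,290,.015),W(235,10,.015);d=q-p;print(np.degrees(np.arctan2(d[1],d[0])))
print("hub",W(318,319,.14))
```

```text
[0.59793495 0.29257251 0.14015713]
round [0.5951 0.2922 0.015 ] sq [0.4886 0.3178 0.015 ] cross [0.5691 0.1856 0.015 ] seam [0.53   0.2516 0.015 ]
165.1056398807015
hub [0.5992 0.2924 0.14  ]
```

Request:
jog_arm --hand '[0.045,0.045,0.045,0.045,0.045]' --pt "-0.003 0.001 -0.03" --pt "0 0 -0.035" --pt "0 0 -0.02" --pt "0 0 -0.009" --pt "0 0 -0.005" --yaw '[0,0,0,0,0]'

```text
time_s: 5.2
position: [0.596, 0.2916, 0.0416]
tool_rot: [[-0.972, 0.235, 0.001], [0.235, 0.972, 0.0], [-0.0, 0.0, -1.0]]
ft_force: [-0.1, 0.6, -1.3]
grip_width: 0.0545
gripper_force: 53.5
```

Request:
jog_arm --hand '[0.045,0.045,0.045,0.045,0.045]' --pt "0 0 -0.002" --pt "0 0 -0.001" --pt "0 0 0" --pt "0 0 0" --pt "0 0 0" --yaw '[0,0,0,0,0]'

```text
time_s: 5.82
position: [0.5956, 0.2924, 0.0387]
tool_rot: [[-0.972, 0.234, 0.0], [0.234, 0.972, 0.0], [-0.0, 0.0, -1.0]]
ft_force: [-0.4, -0.4, -0.1]
grip_width: 0.0543
gripper_force: 53.6
```

Request:
jog_arm --hand '[0.085,0.085,0.085,0.085,0.085]' --pt "0 0 0" --pt "0 0 0" --pt "0 0 0.015" --pt "0 0 0.045" --pt "0 0 0.05" --yaw '[0,0,0,0,-0.1]'

```text
time_s: 6.45
position: [0.5954, 0.2922, 0.1503]
tool_rot: [[-0.943, 0.332, -0.0], [0.332, 0.943, -0.0], [0.0, -0.0, -1.0]]
ft_force: [-0.9, -0.5, -0.5]
grip_width: 0.0849
gripper_force: 0.0
```

Request:
jog_arm --hand '[0.085,0.085,0.085,0.085,0.085]' --pt "-0.016 -0.036 0" --pt "-0.016 -0.04 0" --pt "-0.017 -0.04 0" --pt "-0.017 -0.04 0" --pt "-0.017 -0.04 0" --yaw '[-0.17,-0.17,-0.17,-0.17,-0.17]'

```text
time_s: 7.08
position: [0.5121, 0.0951, 0.1495]
tool_rot: [[-0.37, 0.929, 0.002], [0.929, 0.37, -0.0], [-0.001, 0.002, -1.0]]
ft_force: [0.5, -0.0, -0.2]
grip_width: 0.0852
gripper_force: 0.0
```

Request:
jog_arm --hand '[0.085,0.085,0.085,0.085,0.085]' --pt "-0.017 -0.04 0" --pt "-0.017 -0.04 0" --pt "-0.017 -0.04 0" --pt "-0.017 -0.04 0" --pt "0 0 0" --yaw '[-0.17,-0.17,-0.17,-0.17,-0.079]'

```text
time_s: 7.7
position: [0.444, -0.0659, 0.1495]
tool_rot: [[0.372, 0.928, 0.001], [0.928, -0.372, -0.001], [-0.0, 0.002, -1.0]]
ft_force: [0.1, 1.9, -0.7]
grip_width: 0.0849
gripper_force: 0.0
```

Run:
```python
from h import *
st,im=snap("wrist","w3"); print(st["position"],st["tool_rot"][:,1],st["grip_width"])
snap("top","t3")
```

```text
[ 0.44403936 -0.06588833  0.14946466] [ 0.92819045 -0.37210139  0.00174716] 0.08491554554728306
```

View pics/w3.png

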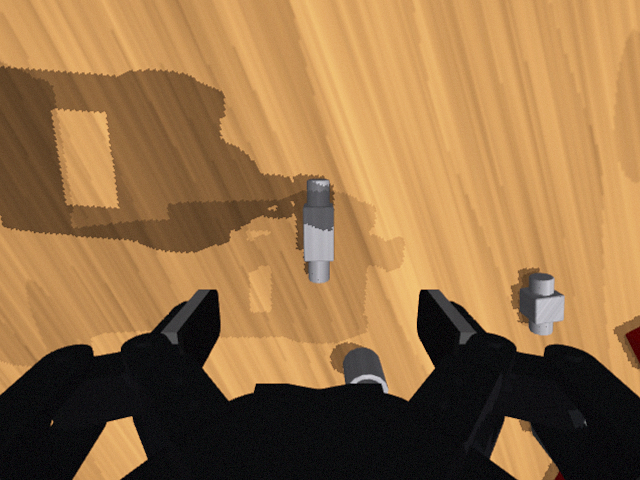

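The axle runs almost exactly along the tool's x axis. Its square middle is centred at (319,234) and its ends are at (318,180) and (319,283).

Run:
```python
from h import *
st=env.observe(); W=lambda u,v,z:pix("wrist",u,v,z,st).round(4)
print(st["position"],np.degrees(np.arctan2(st["tool_rot"][1,1],st["tool_rot"][0,1])));print("ax",W(319,234.5,.024))
p,q=W(318,182,.02),W(319,281,.02);d=q-p;print((p+q)/2,np.degrees(np.arctan2(d[1],d[0])))
im=cv2.imread("pics/t3.png");cv2.imwrite("pics/c3.png",cv2.resize(im[190:330,100:250],None,fx=3,fy=3,interpolation=cv2.INTER_CUBIC))
```

```text
[ 0.44460167 -0.06434305  0.14931401] -21.535030892179744
ax [ 0.4451 -0.0619  0.024 ]
[ 0.4447  -0.06195  0.02   ] -110.98125347190008
```

View pics/c3.png

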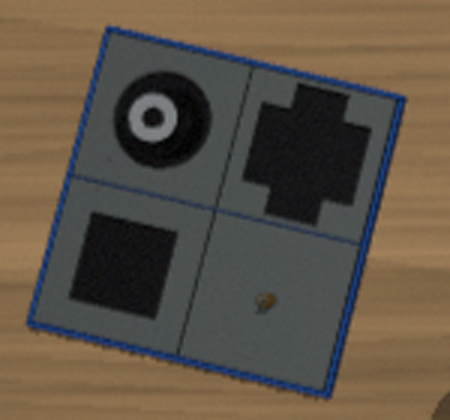

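The wheel sits concentrically in the round pocket: hub at (153,118) in the crop against the pocket at (162,120), and the offset is parallax. Now I pick up the axle.

Request:
jog_arm --hand '[0.06,0.06,0.06,0.06,0.06]' --pt "0.0005 0.002 -0.035" --pt "0 0 -0.045" --pt "0 0 -0.03" --pt "0 0 -0.011" --pt "0 0 -0.004" --yaw '[0,0,0,0,0]'

```text
time_s: 8.43
position: [0.4455, -0.0616, 0.0236]
tool_rot: [[0.364, 0.931, 0.001], [0.931, -0.364, -0.0], [0.0, 0.001, -1.0]]
ft_force: [-0.2, -0.1, 0.3]
grip_width: 0.0595
gripper_force: 0.0
```

Request:
jog_arm --hand '[0.06,0.015,0.015,0.015,0.015]' --pt "0 0 0" --pt "0 0 0" --pt "0 0 0" --pt "0 0 0" --pt "0 0 0" --yaw '[0,0,0,0,0]'

```text
time_s: 9.05
position: [0.4453, -0.0618, 0.0241]
tool_rot: [[0.365, 0.931, 0.001], [0.931, -0.365, -0.0], [-0.0, 0.001, -1.0]]
ft_force: [-0.7, 1.3, 7.9]
grip_width: 0.0227
gripper_force: 49.6
```

Request:
jog_arm --hand '[0.015,0.015,0.015,0.015,0.015]' --pt "0 0 0.02" --pt "0 0 0.045" --pt "0.01 0.02 0.045" --pt "0.015 0.03 0" --pt "0.015 0.03 0" --yaw '[0,0,-0.1,-0.17,-0.17]'

```text
time_s: 9.68
position: [0.4853, 0.0191, 0.134]
tool_rot: [[0.731, 0.682, 0.001], [0.682, -0.731, -0.0], [0.001, 0.001, -1.0]]
ft_force: [0.1, -0.5, -1.9]
grip_width: 0.0232
gripper_force: 49.8
```

Request:
jog_arm --hand '[0.015,0.015,0.015,0.015,0.015]' --pt "0.015 0.03 0" --pt "0.015 0.03 0" --pt "0.015 0.03 0" --pt "0.015 0.03 0" --pt "0.015 0.03 0" --yaw '[-0.17,-0.17,-0.17,-0.17,-0.17]'

```text
time_s: 10.3
position: [0.5601, 0.1693, 0.1332]
tool_rot: [[0.995, -0.099, -0.001], [-0.099, -0.995, -0.0], [-0.001, 0.0, -1.0]]
ft_force: [0.0, 0.0, -0.7]
grip_width: 0.0232
gripper_force: 49.8
```

Request:
jog_arm --hand '[0.015,0.015,0.015,0.015,0.015]' --pt "0.01 0.017 0" --pt "0 0 -0.035" --pt "0 0 0" --pt "0 0 0" --pt "0 0 0" --yaw '[-0.157,0,0,0,0]'

```text
time_s: 10.92
position: [0.5705, 0.1852, 0.0996]
tool_rot: [[0.969, -0.248, 0.002], [-0.248, -0.969, 0.0], [0.002, -0.001, -1.0]]
ft_force: [-0.5, -0.3, -1.6]
grip_width: 0.0227
gripper_force: 49.7
```

Run:
```python
from h import *
st,im=snap("wrist","w4"); print(st["position"],np.degrees(np.arctan2(st["tool_rot"][1,1],st["tool_rot"][0,1])),st["grip_width"])
```

```text
[0.57049999 0.18515699 0.09964886] -104.34780660570026 0.02273991857026943
```

View pics/w4.png

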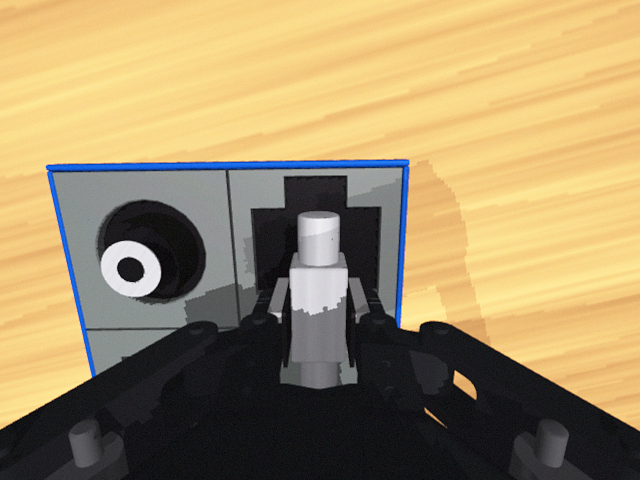

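Run:
```python
from h import *
st=env.observe(); W=lambda u,v,z:pix("wrist",u,v,z,st).round(4)
print(st["position"]);e=W(316,177,.015);a=np.radians(-14.2);print("trough end",e,"-> centre",e[:2]-.05*np.array([np.cos(a),np.sin(a)]))
print("hub",W(131,269,.041),"pocket",W(152,250,.015))
t=W(348,178,.015)-W(285,178,.015);print(np.linalg.norm(t),np.degrees(np.arctan2(t[1],t[0])))
print("recess",W(250,208,.015),W(380,207,.015))
```

```text
[0.570425   0.18514287 0.09949528]
trough end [0.618  0.1745 0.015 ] -> centre [0.56952773 0.18676537]
hub [0.5954 0.2923 0.041 ] pocket [0.599  0.2911 0.015 ]
0.039315391388106496 -104.28366355650023
recess [0.6096 0.2202 0.015 ] [0.5896 0.1397 0.015 ]
```

The trough is aligned with the axle, and the wheel hub is centred in its pocket.

Request:
jog_arm --hand '[0.015,0.015,0.015,0.015,0.015]' --pt "0 0.001 -0.025" --pt "0 0 -0.02" --pt "0 0 -0.013" --pt "0 0 -0.006" --pt "0 0 -0.002" --yaw '[0,0,0,0,0]'

```text
time_s: 11.6
position: [0.5703, 0.1863, 0.0326]
tool_rot: [[0.969, -0.248, 0.001], [-0.248, -0.969, 0.0], [0.001, -0.0, -1.0]]
ft_force: [0.3, -0.1, -2.0]
grip_width: 0.0227
gripper_force: 49.8
```

Request:
jog_arm --hand '[0.015,0.015,0.015,0.015,0.015]' --pt "0 0 -0.001" --pt "0 0 -0.001" --pt "0 0 0" --pt "0 0 0" --pt "0 0 0" --yaw '[0,0,0,0,0]'

```text
time_s: 12.22
position: [0.5703, 0.1863, 0.0311]
tool_rot: [[0.969, -0.248, 0.001], [-0.248, -0.969, 0.0], [0.001, -0.0, -1.0]]
ft_force: [-1.4, -0.4, 5.3]
grip_width: 0.0227
gripper_force: 50.6
```

Request:
jog_arm --hand '[0.04,0.04,0.04,0.04,0.04]' --pt "0 0 0" --pt "0 0 0" --pt "0 0 0.02" --pt "0 0 0.045" --pt "0 0 0.055" --yaw '[0,0,0,0,0]'

```text
time_s: 12.85
position: [0.5696, 0.1862, 0.1508]
tool_rot: [[0.969, -0.248, -0.002], [-0.248, -0.969, -0.0], [-0.002, 0.001, -1.0]]
ft_force: [0.8, 0.6, 0.1]
grip_width: 0.0399
gripper_force: 0.0
```

Request:
jog_arm --hand '[0.07,0.07,0.07,0.07,0.07]' --pt "0.002 -0.038 0" --pt "0.002 -0.05 0" --pt "0.002 -0.05 0" --pt "0.002 -0.05 0" --pt "0.002 -0.05 0" --yaw '[0.17,0.17,0.17,0.17,0.17]'

```text
time_s: 13.48
position: [0.5799, -0.0533, 0.1503]
tool_rot: [[0.822, 0.569, 0.0], [0.569, -0.822, 0.0], [0.0, -0.0, -1.0]]
ft_force: [0.4, 0.2, -0.3]
grip_width: 0.0701
gripper_force: 0.0
```

Request:
jog_arm --hand '[0.07,0.07,0.07,0.07,0.07]' --pt "0.002 -0.05 0" --pt "0.002 -0.05 0" --pt "0.002 -0.05 0" --pt "0.004 -0.05 0" --pt "0.004 -0.05 0" --yaw '[0.17,0.17,0.17,0.17,0.17]'

```text
time_s: 14.1
position: [0.5939, -0.3034, 0.1502]
tool_rot: [[0.115, 0.993, -0.0], [0.993, -0.115, 0.0], [0.0, -0.0, -1.0]]
ft_force: [0.8, -0.2, -0.9]
grip_width: 0.0702
gripper_force: 0.0
```

Request:
jog_arm --hand '[0.07,0.07,0.07,0.07,0.07]' --pt "0 -0.02 0" --pt "0 0 0" --pt "0 0 0" --pt "0 0 0" --pt "0 0 0" --yaw '[0.022,0,0,0,0]'

```text
time_s: 14.72
position: [0.5942, -0.3209, 0.1505]
tool_rot: [[0.098, 0.995, 0.0], [0.995, -0.098, -0.0], [-0.0, 0.0, -1.0]]
ft_force: [-0.2, -0.1, 0.2]
grip_width: 0.0693
gripper_force: 0.0
```

Run:
```python
from h import *
st,im=snap("wrist","w5"); print(st["position"],np.degrees(np.arctan2(st["tool_rot"][1,1],st["tool_rot"][0,1])),st["grip_width"])
_,t=snap("top","t5");a=cv2.resize(t[190:330,100:250],None,fx=2,fy=2,interpolation=cv2.INTER_CUBIC)
o=np.zeros((480,800,3),np.uint8);o[:,:]=0;o[:,:500]=im[:,70:570];o[:280,500:]=a;cv2.imwrite("pics/m5.png",o[:,:,::-1])
```

```text
[ 0.59419881 -0.32087629  0.15054127] -5.623687736589617 0.06934037644092778
```

View pics/m5.png

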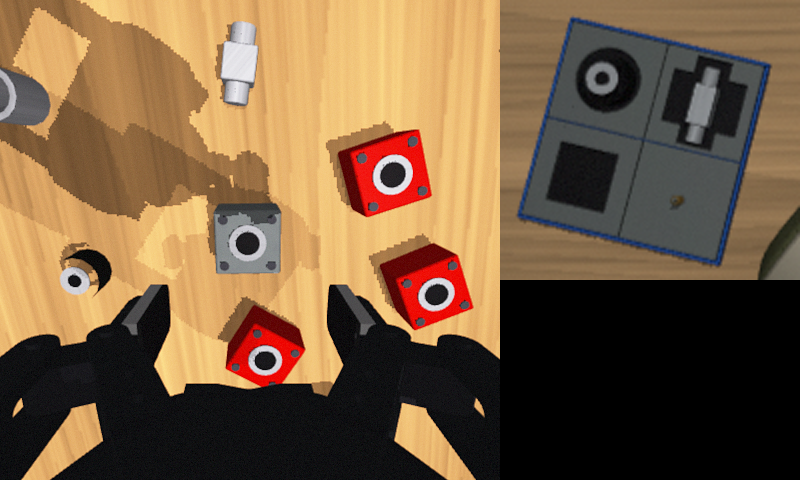

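The grey block is centred at (317,242) in the full frame, square to the fingers, and the red blocks are clear of the finger path. The top inset shows the axle lying in the trough.

Run:
```python
from h import *
st=env.observe(); W=lambda u,v,z:pix("wrist",u,v,z,st).round(4)
print(st["position"],W(317,242.5,.036))
```

```text
[ 0.59416913 -0.32119689  0.15045628] [ 0.592  -0.3217  0.036 ]
```

Request:
jog_arm --hand '[0.07,0.07,0.07,0.07,0.07]' --pt "-0.001 0 -0.03" --pt "0 0 -0.04" --pt "0 0 -0.03" --pt "0 0 -0.014" --pt "0 0 -0.005" --yaw '[0,0,0,0,0]'

```text
time_s: 15.45
position: [0.5932, -0.3217, 0.0312]
tool_rot: [[0.099, 0.995, 0.0], [0.995, -0.099, -0.0], [-0.0, 0.0, -1.0]]
ft_force: [-0.8, 1.0, 0.3]
grip_width: 0.0698
gripper_force: 0.0
```

Request:
jog_arm --hand '[0.07,0.04,0.04,0.04,0.04]' --pt "0 0 0" --pt "0 0 0" --pt "0 0 0" --pt "0 0 0" --pt "0 0 0" --yaw '[0,0,0,0,0]' --grip_force 60

```text
time_s: 16.08
position: [0.5935, -0.3221, 0.0327]
tool_rot: [[0.099, 0.995, 0.002], [0.995, -0.099, -0.001], [-0.001, 0.002, -1.0]]
ft_force: [-0.2, -0.1, 6.4]
grip_width: 0.0487
gripper_force: 64.8
```

Request:
jog_arm --hand '[0.04,0.04,0.04,0.04,0.04]' --pt "0 0 0.02" --pt "0 0 0.045" --pt "-0.004 0.02 0.045" --pt "-0.008 0.04 0" --pt "-0.008 0.052 0" --yaw '[0,0,0,0,0]'

```text
time_s: 16.7
position: [0.5724, -0.209, 0.1413]
tool_rot: [[0.1, 0.995, 0.0], [0.995, -0.1, -0.0], [-0.0, 0.0, -1.0]]
ft_force: [0.7, 0.3, -3.0]
grip_width: 0.049
gripper_force: 63.8
```

Request:
jog_arm --hand '[0.04,0.04,0.04,0.04,0.04]' --pt "-0.008 0.055 0" --pt "-0.008 0.055 0" --pt "-0.008 0.055 0" --pt "-0.008 0.055 0" --pt "-0.008 0.055 0" --yaw '[-0.03,-0.03,-0.03,-0.03,-0.03]'

```text
time_s: 17.32
position: [0.5323, 0.067, 0.1412]
tool_rot: [[0.248, 0.969, -0.001], [0.969, -0.248, 0.0], [0.0, -0.001, -1.0]]
ft_force: [0.1, 1.7, -3.6]
grip_width: 0.0482
gripper_force: 63.8
```

Request:
jog_arm --hand '[0.04,0.04,0.04,0.04,0.04]' --pt "-0.01 0.055 0" --pt "-0.01 0.055 0" --pt "-0.01 0.055 0" --pt "-0.0095 0.055 0" --pt "-0.004 0.033 0" --yaw '[0,0,0,0,0]'

```text
time_s: 17.95
position: [0.4882, 0.3206, 0.141]
tool_rot: [[0.245, 0.97, -0.001], [0.97, -0.245, -0.0], [-0.0, -0.001, -1.0]]
ft_force: [0.6, -1.0, -2.8]
grip_width: 0.0486
gripper_force: 63.7
```

Request:
jog_arm --hand '[0.04,0.04,0.04,0.04,0.04]' --pt "0 0 -0.03" --pt "0 0 0" --pt "0 0 0" --pt "0 0 0" --pt "0 0 0" --yaw '[0,0,0,0,0]'

```text
time_s: 18.58
position: [0.4899, 0.3181, 0.1121]
tool_rot: [[0.247, 0.969, 0.001], [0.969, -0.247, 0.0], [0.001, 0.001, -1.0]]
ft_force: [0.2, -0.7, -3.9]
grip_width: 0.0486
gripper_force: 63.6
```

Run:
```python
from h import *
st,im=snap("wrist","w6"); print(st["position"],np.degrees(np.arctan2(st["tool_rot"][1,1],st["tool_rot"][0,1])),st["grip_width"])
```

```text
[0.48986467 0.31811069 0.11206405] -14.296071199560545 0.04861279902963584
```

View pics/w6.png

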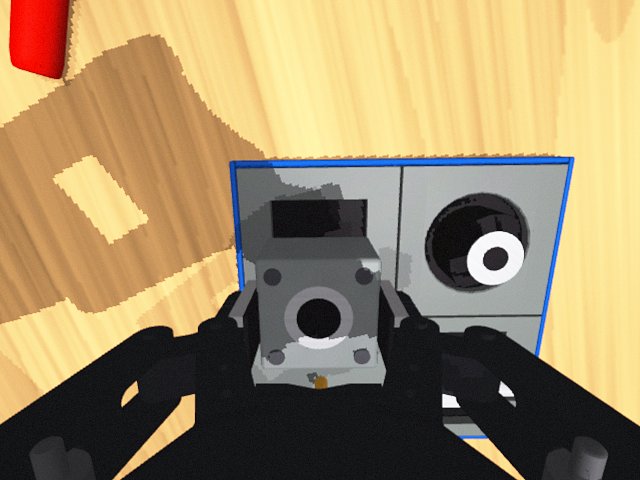

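The block is held square over the pocket. The pocket's far edge runs from (271,199) to (367,199), centred on the block at u=319.

Run:
```python
from h import *
st=env.observe(); W=lambda u,v,z:pix("wrist",u,v,z,st)
e=W(319,199,.015);print(st["position"],e,e-.033*st["tool_rot"][:,0], "block",W(319,318,.112+.005))
```

```text
[0.48974313 0.31814603 0.11185464] [0.49766418 0.35159582 0.015     ] [0.48951867 0.31961691 0.01498331] block [0.48929342 0.31938023 0.117     ]
```

Request:
jog_arm --hand '[0.04,0.04,0.04,0.04,0.04]' --pt "0 0 -0.025" --pt "0 0 -0.025" --pt "0 0 -0.013" --pt "0 0 -0.006" --pt "0 0 -0.002" --yaw '[0,0,0,0,0]'

```text
time_s: 19.25
position: [0.4898, 0.3184, 0.0407]
tool_rot: [[0.247, 0.969, 0.001], [0.969, -0.247, 0.0], [0.0, 0.001, -1.0]]
ft_force: [0.1, -0.7, -3.1]
grip_width: 0.0485
gripper_force: 63.7
```

Request:
jog_arm --hand '[0.04,0.04,0.04,0.04,0.04]' --pt "0 0 -0.001" --pt "0 0 -0.001" --pt "0 0 0" --pt "0 0 0" --pt "0 0 0" --yaw '[0,0,0,0,0]'

```text
time_s: 19.88
position: [0.4898, 0.3185, 0.0397]
tool_rot: [[0.246, 0.969, 0.002], [0.969, -0.246, 0.001], [0.001, 0.001, -1.0]]
ft_force: [-2.5, -0.4, 5.9]
grip_width: 0.0489
gripper_force: 64.8
```

Request:
jog_arm --hand '[0.07,0.07,0.07,0.07,0.07]' --pt "0 0 0" --pt "0 0 0" --pt "0 0 0.02" --pt "0 0 0.045" --pt "0 0 0.05" --yaw '[0,0,0,0,0]'

```text
time_s: 20.5
position: [0.4894, 0.3182, 0.1543]
tool_rot: [[0.247, 0.969, -0.001], [0.969, -0.247, -0.0], [-0.001, -0.001, -1.0]]
ft_force: [0.8, -0.1, -0.7]
grip_width: 0.07
gripper_force: 0.0
```

Request:
jog_arm --hand '[0.07,0.07,0.07,0.07,0.07]' --pt "-0.005 -0.05 0" --pt "-0.005 -0.055 0" --pt "-0.005 -0.055 0" --pt "-0.005 -0.055 0" --pt "-0.005 -0.055 0" --yaw '[0,0,0,0,0]'

```text
time_s: 21.12
position: [0.4643, 0.0466, 0.1536]
tool_rot: [[0.246, 0.969, 0.001], [0.969, -0.246, -0.0], [0.0, 0.001, -1.0]]
ft_force: [0.2, 0.1, 0.7]
grip_width: 0.0698
gripper_force: 0.0
```

Request:
jog_arm --hand '[0.07,0.07,0.07,0.07,0.07]' --pt "-0.006 -0.055 0" --pt "-0.006 -0.055 0" --pt "-0.006 -0.055 0" --pt "-0.006 -0.055 0" --pt "-0.006 -0.03 0" --yaw '[0,0,0,0,0]'

```text
time_s: 21.75
position: [0.4342, -0.2043, 0.1534]
tool_rot: [[0.248, 0.969, 0.001], [0.969, -0.248, -0.001], [-0.001, 0.001, -1.0]]
ft_force: [0.1, 0.4, -0.3]
grip_width: 0.0699
gripper_force: 0.0
```

Request:
jog_arm --hand '[0.07,0.07,0.07,0.07,0.07]' --pt "0 0 0" --pt "0 0 0" --pt "0 0 0" --pt "0 0 0" --pt "0 0 0" --yaw '[0,0,0,0,0]'

```text
time_s: 22.38
position: [0.4346, -0.2013, 0.1534]
tool_rot: [[0.246, 0.969, -0.0], [0.969, -0.246, -0.0], [-0.0, 0.0, -1.0]]
ft_force: [-0.2, 0.8, 0.3]
grip_width: 0.0697
gripper_force: 0.0
```

Run:
```python
from h import *
st,im=snap("wrist","w7"); print(st["position"],np.degrees(np.arctan2(st["tool_rot"][1,1],st["tool_rot"][0,1])),st["grip_width"])
_,t=snap("top","t7");a=cv2.resize(t[190:330,100:250],None,fx=2,fy=2,interpolation=cv2.INTER_CUBIC)
o=np.zeros((480,800,3),np.uint8);o[:,:500]=im[:,70:570];o[:280,500:]=a;cv2.imwrite("pics/m7.png",o[:,:,::-1])
```

```text
[ 0.43463365 -0.20126913  0.153371  ] -14.222254561837637 0.06965757940360794
```

View pics/m7.png

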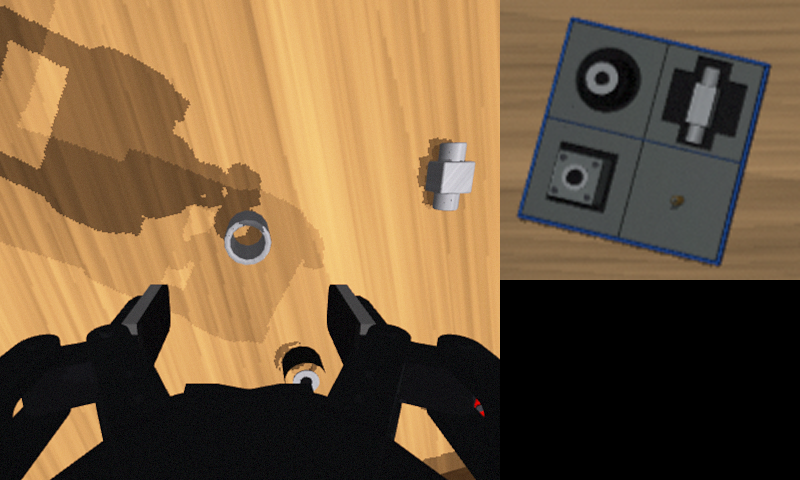

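The sleeve's top ring is centred at (318,242) in the full frame, with nothing close by. In the inset, the block sits in the square pocket and the wheel and axle are still in place.

Run:
```python
from h import *
st=env.observe(); print(st["position"],pix("wrist",317.5,242,.040,st))
```

```text
[ 0.43459065 -0.20151034  0.15335845] [ 0.43285878 -0.20124599  0.04      ]
```

Request:
jog_arm --hand '[0.07,0.07,0.07,0.07,0.07]' --pt "-0.001 0 -0.033" --pt "0 0 -0.04" --pt "0 0 -0.03" --pt "0 0 -0.014" --pt "0 0 -0.005" --yaw '[0,0,0,0,0]' --grip_force 45

```text
time_s: 23.1
position: [0.4337, -0.2018, 0.0311]
tool_rot: [[0.246, 0.969, -0.0], [0.969, -0.246, 0.0], [0.0, -0.0, -1.0]]
ft_force: [-0.8, -0.1, -0.1]
grip_width: 0.07
gripper_force: 0.0
```

Request:
jog_arm --hand '[0.07,0.025,0.025,0.025,0.025]' --pt "0 0 0" --pt "0 0 0" --pt "0 0 0" --pt "0 0 0" --pt "0 0 0" --yaw '[0,0,0,0,0]'

```text
time_s: 23.72
position: [0.4338, -0.2019, 0.0323]
tool_rot: [[0.246, 0.969, 0.001], [0.969, -0.246, -0.001], [-0.001, 0.001, -1.0]]
ft_force: [-1.7, 1.0, 8.0]
grip_width: 0.0353
gripper_force: 44.1
```

Request:
jog_arm --hand '[0.025,0.025,0.025,0.025,0.025]' --pt "0 0 0.02" --pt "0 0 0.045" --pt "0.002 0.02 0.045" --pt "0.004 0.048 0" --pt "0.004 0.055 0" --yaw '[0,0,0,0,0]'

```text
time_s: 24.35
position: [0.4436, -0.0778, 0.142]
tool_rot: [[0.248, 0.969, 0.002], [0.969, -0.248, -0.001], [-0.0, 0.002, -1.0]]
ft_force: [0.1, 1.3, -1.4]
grip_width: 0.0353
gripper_force: 45.4
```

Request:
jog_arm --hand '[0.025,0.025,0.025,0.025,0.025]' --pt "0.004 0.058 0" --pt "0.004 0.058 0" --pt "0.004 0.058 0" --pt "0.004 0.058 0" --pt "0.004 0.058 0" --yaw '[0,0,0,0,0]'

```text
time_s: 24.98
position: [0.4633, 0.2133, 0.1416]
tool_rot: [[0.246, 0.969, 0.0], [0.969, -0.246, -0.0], [0.0, 0.0, -1.0]]
ft_force: [0.7, -0.1, -0.7]
grip_width: 0.0355
gripper_force: 45.4
```

Request:
jog_arm --hand '[0.025,0.025,0.025,0.025,0.025]' --pt "0 0 0" --pt "0 0 -0.03" --pt "0 0 0" --pt "0 0 0" --pt "0 0 0" --yaw '[0,0,0,0,0]'

```text
time_s: 25.6
position: [0.464, 0.211, 0.1123]
tool_rot: [[0.247, 0.969, 0.002], [0.969, -0.247, 0.0], [0.001, 0.001, -1.0]]
ft_force: [-0.7, 0.3, -1.6]
grip_width: 0.0351
gripper_force: 45.5
```

Run:
```python
from h import *
st,im=snap("wrist","w8"); print(st["position"],np.degrees(np.arctan2(st["tool_rot"][1,1],st["tool_rot"][0,1])),st["grip_width"])
```

```text
[0.46402188 0.21097294 0.11231006] -14.30599089786847 0.03511871542755229
```

View pics/w8.png

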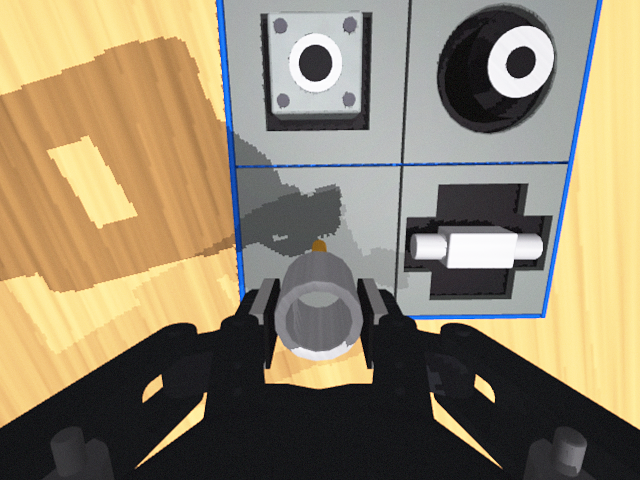

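The pin top just shows behind the sleeve at (319,240), and the sleeve's ring is centred at (319,320). The block, wheel and axle all sit in their pockets.

Run:
```python
from h import *
st=env.observe(); W=lambda u,v,z:pix("wrist",u,v,z,st)
e=W(319,240,.040);print(st["position"],e,"pin",e-.005*st["tool_rot"][:,0],"ring",W(319,320,.112+.009))
# from seam crossing
s=W(402,163.5,.015);R=st["tool_rot"];print("pin via seam",s-.055*R[:,0]-.055*R[:,1], s)
```

```text
[0.46394683 0.21106446 0.11218195] [0.46649455 0.22336107 0.04      ] pin [0.46525998 0.21851588 0.03999677] ring [0.46376164 0.21338675 0.121     ]
pin via seam [0.46335855 0.21384557 0.01488909] [0.53023581 0.25356231 0.015     ]
```

Run:
```python
from h import *
def seg(f,x0,x1,y0,y1):
    im=cv2.imread(f"pics/{f}.png");h=cv2.cvtColor(im,cv2.COLOR_BGR2HSV)[y0:y1,x0:x1]
    m=(h[...,0]>8)&(h[...,0]<28)&(h[...,1]>110); ys,xs=np.nonzero(m)
    print(f,xs.min()+x0,xs.max()+x0,ys.min()+y0,ys.max()+y0,len(xs))
    for y in range(ys.min(),ys.max()+1): 
        r=xs[ys==y]; 
        if len(r): print(y+y0,r.min()+x0,r.max()+x0)
seg("w8",300,340,225,260); seg("t7",180,196,284,298); seg("w6",300,340,370,395)
```

```text
w8 312 326 240 251 140
240 316 320
241 314 322
242 313 324
243 313 324
244 313 325
245 312 325
246 312 325
247 312 325
248 312 325
249 312 326
250 312 325
251 312 325
t7 188 191 288 291 11
288 189 190
289 189 191
290 189 191
291 188 190
w6 315 327 376 389 140
376 320 321
377 317 324
378 316 325
379 316 326
380 315 326
381 315 326
382 315 326
383 315 326
384 315 326
385 315 326
386 315 326
387 315 327
388 315 325
389 319 319
```

In this view the nadir is at v≈152, so the visible end of the pin (v=240) is its base at z=0.015, not its top. I'll recompute with that.

Run:
```python
from h import *
st=env.observe(); W=lambda u,v,z:pix("wrist",u,v,z,st)
e=W(319,240,.015);print(st["position"],e-.005*st["tool_rot"][:,0])
```

```text
[0.46394683 0.21106446 0.11218195] [0.46365098 0.21197548 0.01499677]
```

Request:
jog_arm --hand '[0.025,0.025,0.025,0.025,0.025]' --pt "0 0 -0.02" --pt "0 0 -0.015" --pt "0 0 -0.015" --pt "0 0 -0.01" --pt "0 0 -0.003" --yaw '[0,0,0,0,0]'

```text
time_s: 26.28
position: [0.4635, 0.2112, 0.0482]
tool_rot: [[0.247, 0.969, -0.0], [0.969, -0.247, -0.0], [-0.0, -0.0, -1.0]]
ft_force: [0.7, -1.0, -1.8]
grip_width: 0.0356
gripper_force: 45.5
```

Request:
jog_arm --hand '[0.025,0.025,0.025,0.025,0.025]' --pt "0 0 -0.001" --pt "0 0 -0.001" --pt "0 0 0" --pt "0 0 0" --pt "0 0 0" --yaw '[0,0,0,0,0]'

```text
time_s: 26.9
position: [0.4638, 0.2114, 0.0473]
tool_rot: [[0.246, 0.969, 0.001], [0.969, -0.246, 0.0], [0.001, 0.001, -1.0]]
ft_force: [-2.2, -1.2, 5.6]
grip_width: 0.0354
gripper_force: 46.1
```

Contact came at the expected height (0.047). I release and lift clear, then take a last look.

Request:
jog_arm --hand '[0.06,0.06,0.06,0.06,0.06]' --pt "0 0 0" --pt "0 0 0" --pt "0 0 0.02" --pt "0 0 0.045" --pt "0 0 0.055" --yaw '[0,0,0,0,0]'

```text
time_s: 27.52
position: [0.4631, 0.2112, 0.1671]
tool_rot: [[0.247, 0.969, -0.002], [0.969, -0.247, -0.0], [-0.001, -0.002, -1.0]]
ft_force: [0.5, 0.6, 0.7]
grip_width: 0.0598
gripper_force: 0.0
```

Request:
jog_arm --hand '[0.06,0.06,0.06,0.06,0.06]' --pt "0 -0.05 0.02" --pt "0 -0.055 0" --pt "0 -0.055 0" --pt "0 0 0" --pt "0 0 0" --yaw '[0,0,0,0,0]'

```text
time_s: 28.15
position: [0.4635, 0.0515, 0.1863]
tool_rot: [[0.247, 0.969, -0.0], [0.969, -0.247, 0.0], [0.0, -0.0, -1.0]]
ft_force: [-0.2, 0.6, -0.3]
grip_width: 0.0599
gripper_force: 0.0
```

Run:
```python
from h import *
st=env.observe();print(st["position"],st["time_s"])
s=env.get_image("scene");t=env.get_image("top")
r=lambda a,w,h:cv2.resize(a,(w,h),interpolation=cv2.INTER_CUBIC)
o=np.vstack([np.hstack([r(s[145:225,295:435],400,229),r(t[190:330,100:250],400,229)]),r(t[140:330,90:500],800,371)]);cv2.imwrite("pics/end.png",o[:,:,::-1])
```

```text
[0.4634794  0.05148104 0.18634502] 28.15
```

View pics/end.png

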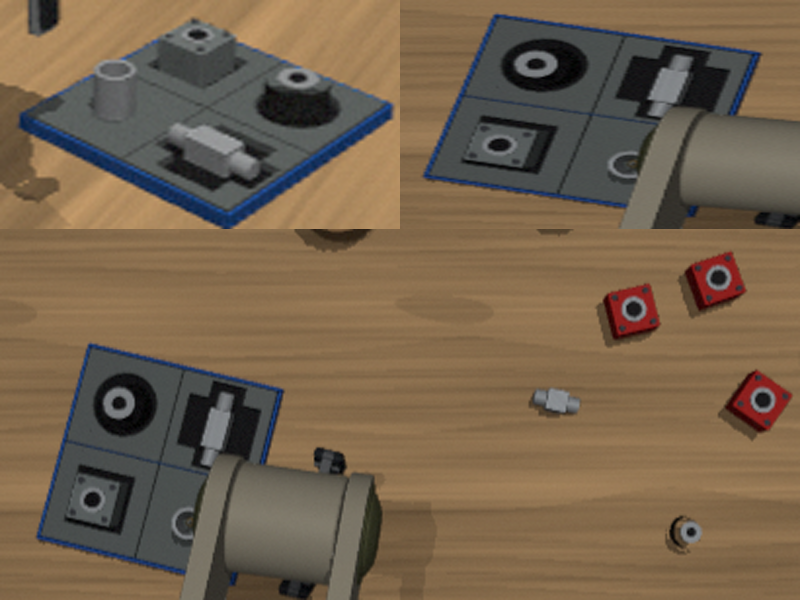

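The scene crop shows the wheel, axle and block down in their pockets and the sleeve upright on its plate at (115,90). The small wheel, short axle and red blocks haven't moved. I'm handing the job in.

```bash
python3 -c "
from rig import env
print(env.close_job())"
```

```text
the job is handed in; nothing more can be done
None
```

The castor repair kit is made up in the blue tray and handed in after about 28 s: wheel, axle and block in their pockets and the sleeve over the pin, with the small wheel, short axle and red blocks left where they were.

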